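# Move a charged battery pack from its charger to the soldering station

## Robot

A 6-joint arm with a two-finger parallel gripper is mounted at the origin on a cart in front of the work surface, level with it; the furniture and walls round the work are solid. World frame = base frame: x ahead of the robot, y to its left, z up, the work surface at z = 0. Lengths are in m, angles in rad, forces in N, time in s.
With the tool pointing down it reaches from about 0.35 to 0.775 m from the base axis. Payload 7.3 kg.
Tool frame: the origin (TCP) lies on the centre line of the jaws, within the pads' length; the fingertips stand 17 mm ahead of it and the grasp point (between the pads) lies 2 mm behind it (robot.tip_extent is the distance from the TCP to the fingertips, in m); z points along the fingers, y is the line along which they close (so a half turn about z gives the same grasp; the last joint's range is limited). The gripper opens to 92 mm and grips with 3 to 60 N. Pads are 19 mm wide; open, the fingers measure 130 mm over their backs; the gripper's body (75 mm by 190 mm) begins 47 mm behind the grasp point.
Start: joints at [1.172, 0.342, 1.524, -0, 1.275, -0.146], TCP at [0.131, 0.508, 0.244] pointing down, gripper open.
Joint ranges: [-2.53, 2.53], [-0.77, 2.02], [0.04, 2.7], [-1, 4.14], [0.28, 2.66], [-3.11, 3.11]. Speed limits (rad/s): [2.57, 2.57, 3.14, 3.14, 3.14, 3.14].

## Interface

Orientations are given as [roll, pitch, yaw] about the fixed x, y, z axes, in that order (R = Rz(yaw) Ry(pitch) Rx(roll)).
In Python, from cell import robot gives the robot as it stands.
- The arm moves only by the tool step_arm, never from a script. Its argument "motion" is a list of rows, each a list of 2 entries, a list of its own where there are three numbers: the shift along the tool's x, y, z in units of 60 mm (1.0 is 60 mm), then the turn about the tool's z in rad. In form: [[[x, y, z], spin], ...]. A call has 1 to 10 rows; each row is the pose to reach, as a shift and turn from the pose commanded when the call began, along the tool's axes at that moment; what a row does not reach only later rows make up. A row lasts 1/8 s, in which the tool goes at most 62.5 mm and 10.7 degrees, less where a joint would pass 70% of its speed; a pose out of reach is approached as far as the arm can. A call with a gripper value outside its range is refused whole. "hand" is the closure in counts, from 0 (fully open) to 255 (shut), set as the call begins (left out, the last holds). The fingers move at their own pace and stop on an object; "squeeze" is the grip in N (left out, the last holds). Time passes only in rows, so rows that repeat a pose let the fingers close. It gives the time, the measured TCP pose, the force, the opening and the grip force at its end, in the units of the state.
- robot.observe(): the state, without advancing time (a new reading comes with each control period).
- robot.read_camera(name): name is "side" or "top"; returns a dict with "pixels" (400x640x3 uint8, red, green, blue), "intrinsics" (3x3 intrinsics, pixels), "k1" (the pictures are not rectified: a ray, as slopes to the right and down, at radius r is drawn at 1 + k1 r^2 times it, then the intrinsics apply), "xyz" and "rotation" of the camera in the world. Camera axes: x right, y up, looking along -z (the intrinsics and any distortion apply to the point x, -y, -z); pixel columns grow to the right and rows downward; lengths in m; the calibration is good to about 2 mm. A picture is of the moment at which its call begins. There is no depth.
- robot.hand_in(): hands the job in; it is judged then, once.
The state is a dict: "time": time; "qpos": joint angles; "qvel": joint speeds; "joint_efforts": joint torques, N m; "tool_pos": TCP position; "tool_rot": TCP orientation; "contact_force": force on the tool from outside, world axes, zero at the start; "torque": the same for the moment, N m; "opening": finger opening in m; "grip_force": force on a finger pad.
Only numpy, scipy, OpenCV 4.12 (cv2) and the standard library are available. Lean on these libraries where they do the work, as an engineer would, in place of code of your own. Each camera call takes 0.05 s, during which the arm holds its last target. There are 200 camera calls.

## Task

The battery pack on the charger is full: press the charger's red catch tab so that the pack springs loose, slide it off its rails, then slide it onto the rails of the blue soldering station until the station's catch clicks up behind it. Push and press gently, never force anything, and leave the other things on the bench where they are.

Things in the scene. Friction and masses are not known exactly. Their poses are not given: they have to be found in the camera images.
- pack: Slide-on battery pack, 0.45 to 0.6 kg, black with a yellow cap. Origin: centre of the underside of its foot; x = the way it slides onto a dock, z up. The foot is a flange 44 mm long (x -22 to 22), 46 wide, 5 thick, under a neck 34 mm wide.
- pack_body (a point): Centre of the pack's body, 74 mm long (along x), 54 mm wide (flat parallel sides), 39 mm high, its underside 14 mm and its top 53 mm above the foot's underside; this point is 3 mm ahead of and 33.5 mm above the pack's origin. Grip the body across its width with the fingertips 12 mm or more above the dock's deck, to clear the rails.
- charger: Black charger, fixed to the bench, 100 x 86 mm, deck 36 mm above the bench, four green lamps at its far end. Origin: on the bench under the middle of the dock; +x = the way a pack is slid on (it comes off along -x), z up. Two lipped rails along x from -20 to 22 mm, walls y 24.5 to 30.5 mm each side, tops 9.5 mm above the deck, lips reaching in to y 20 mm over the pack's foot.
- charger_mouth (a point): Mouth of the charger's rails, on the deck, 37 mm before (-x of) the dock's middle; the walls flare out from 22 mm to here, and the plain deck goes on to 48 mm. In the rails the foot has about 1.5 mm of play each side and 1.5 mm upward. To come off, the pack slides some 65 mm along -x from its seat before it can be lifted.
- charger_end_wall: End wall of the charger's dock; origin on the deck at the wall's face, 22 mm past the dock's middle. A sprung carriage there pushes the pack out along -x with 5 to 9 N over the last 8 mm. So a caught pack leans on the catch; when that is pressed it springs out by about 8 mm and stays there, still in the rails, free to be gripped and slid off.
- charger_seat (a point): Point on the charger's deck where the pack's origin stands when caught, 2 mm short of the end wall.
- charger_tab (a point): Centre of the top of the charger's red thumb tab, 25 mm (x) by 26 mm, out in front of the deck and 1 mm below its level, 63 mm before the dock's middle; the caught pack's body ends 27 mm from here. Press it straight down.
- charger_catch (a joint): Travel of the charger's catch (m): 0 up, 0.006 fully down. Its spring takes 1 to 2 N; with the friction of the pack leaning on it, 5 to 11 N are needed, and the pack comes free at about 0.004.
- station: Blue soldering station, 130 x 92 mm, deck 46 mm above the bench, with the same rails, catch and sprung carriage as the charger. Behind the dock, x 54 to 82 mm, its console rises to 71 mm, the dial on it to 82 mm. Origin: on the bench under the middle of the dock; +x = the way the pack is slid on. Not screwed down: pushed along +x with over 3 N it creeps back until a wooden batten stops it.
- station_mouth (a point): Mouth of the station's rails, on the deck, 37 mm before the dock's middle, flared as on the charger. The pack goes in here with its foot on the deck. A ramp (the catch's nose, 4 mm high) between the walls, from 39 to 24 mm before the middle, is ridden down by the foot and snaps up behind it.
- station_end_wall: End wall of the station's dock, on a stiff buffer; origin as on the charger. Pushing a pack on takes 3 to 16 N on the way (ramp, carriage spring, friction); the station creeps back an unknown 4 to 12 mm meanwhile, so its place before the push does not tell where the pack will end. Once the pack is home on this wall and the batten holds, the push rises steeply: stop there, at about 18 to 24 N.
- station_seat (a point): Point on the station's deck where the pack's origin stands when caught, 2 mm short of the end wall; moves with the station.
- station_catch (a joint): Travel of the station's catch (m): 0 up, 0.006 fully down; about 0.004 while the foot lies on it, near 0 again once it has clicked up behind the pack. Its red tab in front of the deck is like the charger's.
- dropper_bottle: Brown dropper bottle, 33 mm wide, 102 mm high, standing; bystander. Origin: centre of its underside.
- copper_coil: Coil of copper wire lying flat, 64 x 62 x 10 mm; bystander. Origin: centre of its underside.
- marker_pen: Marker pen lying flat, 135 x 17 mm; bystander. Origin: centre of its underside.
There are look-alikes about, which are no part of the job. Leave any pink look-alike of the pack alone.

How it is judged:
On the way, in this order (a step that is already met when the one before it is completed fails the run):
1. the charger's catch is pressed down while the pack is still in its dock (value of joint charger_catch above 0.0035 m and contact force between the fingers and charger above 1 N and distance between pack and charger_seat below 0.012 m), for 0.05 s.
2. the pack is off the charger's rails (distance between pack and charger_seat above 0.055 m and contact force between pack and charger below 0.1 N), for 0.1 s.
3. the pack is on the station's rails with the catch up behind it (distance between pack and station_seat below 0.004 m and value of joint station_catch below 0.002 m), for 0.1 s.
At the end, for the whole second after the job is handed in: The pack stands in the station's dock within 4 mm of its caught place, level and in line with the rails, with the station's catch up behind it (travel below 2 mm), the charger's catch up again, everything at rest and released (all of step 3 and angle between the x axis of pack and the x axis of station, either way round below 0.08 rad and angle between pack's own z axis and vertical below 0.08 rad and value of joint charger_catch below 0.002 m and linear speed of pack below 0.02 m/s); the robot touches nothing.
It fails at once if the pack is rammed into the station's end wall (over 16 N left on the wall itself) (contact force between pack and station_end_wall above 16 N).
It fails at once if the pack is forced, jammed or dropped against the station (over 50 N in all) (contact force between pack and station above 50 N).
It fails at once if the charger is abused: the pack is wrenched against it (over 60 N), or the robot presses it or its catch with over 25 N (contact force between pack and charger above 60 N or contact force between the arm and charger above 25 N).
It fails at once if the robot itself pushes the station with more than 15 N (contact force between the arm and station above 15 N).
It fails at once if a bystander is moved by more than 20 mm (distance of any of dropper_bottle, copper_coil, marker_pen from where it was at the start of the episode above 0.02 m).
It also fails if it takes over 59 s, if anything falls off the work surface, if the arm or the gripper's body presses on something with over 40 N, if the wrist force passes 120 N, or if a joint passes its speed limit or range.

## Working session

There is one attempt and no reset: what is moved stays moved. The work goes in short steps, Python scripts to look and compute and a tool call to move; the robot and the scene stay as the last step left them, time stands still between calls to the robot, and variables do not carry over. Pictures are saved under pics/ and viewed, at most 10 in all, crops included, and the job is handed in when it is done.

Besides the shell and the picture viewer there is one more tool, called after "Request:" as name(argument=value, ...) on one line, values as JSON. step_arm: Moves the arm, as the interface text tells. Its arguments: {"type":"object","properties":{"motion":{"type":"array"},"hand":{"type":"number"},"squeeze":{"type":"number"}},"required":["motion"]}

```bash
mkdir -p pics; ls; cat > h.py <<'E'
import numpy as np, cv2
from cell import robot
def cam(n):
    c=robot.read_camera(n); return c
def save(c,name): cv2.imwrite('pics/'+name,c['pixels'][:,:,::-1])
def ray(c,uv):
    K=np.array(c['intrinsics']); uv=np.atleast_2d(np.array(uv,float))
    d=np.c_[(uv[:,0]-K[0,2])/K[0,0],(uv[:,1]-K[1,2])/K[1,1]]
    s=d.copy()
    for _ in range(30): s=d/(1+c['k1']*(s**2).sum(1,keepdims=True))
    v=np.c_[s[:,0],-s[:,1],-np.ones(len(s))]
    return np.array(c['xyz']),v@np.array(c['rotation']).T
def onz(c,uv,z):
    o,v=ray(c,uv); return o+v*((z-o[2])/v[:,2])[:,None]
def proj(c,P):
    q=(np.atleast_2d(P)-np.array(c['xyz']))@np.array(c['rotation'])
    s=np.c_[q[:,0]/-q[:,2],-q[:,1]/-q[:,2]]; s=s*(1+c['k1']*(s**2).sum(1,keepdims=True))
    K=np.array(c['intrinsics']); return np.c_[s[:,0]*K[0,0]+K[0,2],s[:,1]*K[1,1]+K[1,2]]
E
python3 - <<'E'
from h import *
for n in('top','side'):
    c=cam(n); save(c,n+'0.png'); print(n,c['xyz'],np.round(c['rotation'],3).tolist(),c['intrinsics'],c['k1'])
print(robot.observe())
E
```

```text
pics
top [0.41702328 0.12323074 0.965452  ] [0.107, -0.009, -1.568] [[461.47436724   0.         323.67683208]
 [  0.         461.47436724 198.5174614 ]
 [  0.           0.           1.        ]] -0.00950776044031505
side [ 0.13947923 -0.56342089  0.40383439] [1.176, -0.015, -0.466] [[368.97652428   0.         324.26352483]
 [  0.         368.97652428 203.49150462]
 [  0.           0.           1.        ]] -0.012999893904921588
{'time': 0.1, 'qpos': array([ 1.17198653e+00,  3.42645225e-01,  1.52488135e+00, -3.04128353e-05,
        1.27543375e+00, -1.46006954e-01]), 'qvel': array([ 0.00159377, -0.00291194, -0.00383332, -0.00010013,  0.00018385,
        0.00123187]), 'joint_efforts': array([ 9.80076184e-04, -4.32005453e+01, -2.44693655e+01,  7.18046352e-02,
        5.26025158e-02, -6.72931355e-05]), 'tool_pos': array([0.13117195, 0.50800472, 0.24313253]), 'tool_rot': array([-3.14023531e+00, -1.70205824e-04,  2.88879857e+00]), 'contact_force': array([-0.11757919, -0.70377382,  0.86664372]), 'torque': array([-0.03846686, -0.02782667, -0.02093981]), 'grip_force': 0.0, 'opening': 0.09173434831433308}
```

Rotation is rpy; fix the helper and view.

```bash
sed -i "s/c=robot.read_camera(n); return c/c=dict(robot.read_camera(n)); c['rotation']=Rotation.from_euler('xyz',c['rotation']).as_matrix(); return c/; 2a from scipy.spatial.transform import Rotation" h.py; head -6 h.py
```

```text
import numpy as np, cv2
from cell import robot
from scipy.spatial.transform import Rotation
def cam(n):
    c=dict(robot.read_camera(n)); c['rotation']=Rotation.from_euler('xyz',c['rotation']).as_matrix(); return c
def save(c,name): cv2.imwrite('pics/'+name,c['pixels'][:,:,::-1])
```

View pics/top0.png

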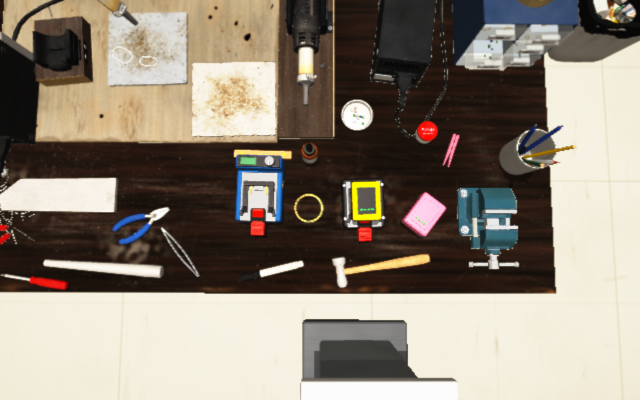

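View pics/side0.png

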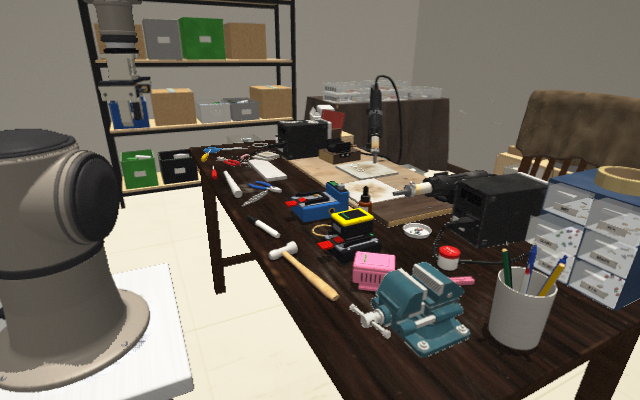

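Top: charger with pack (yellow cap) at (364,203), tab (365,234); station (258,190), tab (258,228); pink look-alike (425,214); bottle (309,152), coil (309,208), pen (275,270). Both docks point roughly along world +x.

```bash
cat > meas.py <<'E'
from h import *
def comps(c,lo,hi,box,mina=25):
    hsv=cv2.cvtColor(c['pixels'],cv2.COLOR_RGB2HSV); m=cv2.inRange(hsv,lo,hi)
    z=np.zeros_like(m); x0,y0,x1,y1=box; z[y0:y1,x0:x1]=m[y0:y1,x0:x1]
    cs,_=cv2.findContours(z,cv2.RETR_EXTERNAL,cv2.CHAIN_APPROX_NONE)
    return [k[:,0].astype(float) for k in cs if cv2.contourArea(k)>mina]
def rect(c,k,z):
    p=onz(c,k,z)[:,:2]; r=cv2.minAreaRect((p*1000).astype(np.float32)); return np.round(r[0],1),np.round(r[1],1),round(r[2],1)
E
python3 - <<'E'
from meas import *
c=cam('top')
cv2.imwrite('pics/crop.png',cv2.resize(c['pixels'][140:250,220:400,::-1],None,fx=4.4,fy=4.4,interpolation=cv2.INTER_CUBIC))
for nm,lo,hi,box,z in [('yellow',(22,150,120),(35,255,255),(330,170,400,240),.089),('chtab',(0,150,100),(8,255,255),(340,220,390,250),.035),('sttab',(0,150,100),(8,255,255),(235,200,285,250),.045),('blue',(100,120,60),(120,255,255),(225,140,300,240),.046)]:
    for k in comps(c,lo,hi,box): print(nm,k.min(0),k.max(0),rect(c,k,z))
E
```

```text
yellow [351. 181.] [381. 220.] (array([508.5,  34.8]), array([74.8, 55.6]), 1.9)
chtab [358. 227.] [371. 241.] (array([445.8,  32.9]), array([26.2, 28.3]), 89.7)
sttab [250. 221.] [264. 235.] (array([456.7, 248. ]), array([27.8, 28.1]), 0.2)
sttab [252. 209.] [263. 217.] (array([486.6, 247.6]), array([16. , 22.2]), 0.2)
blue [235. 157.] [283. 221.] (array([535.2, 246. ]), array([129.5,  97.2]), 0.3)
```

View pics/crop.png

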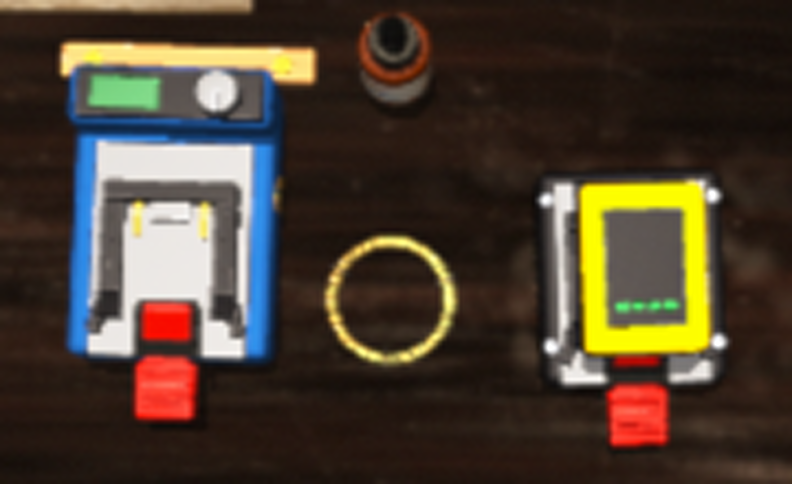

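```bash
cat > go.py <<'E'
import sys
from h import *
# go.py x y z yaw(deg) [from x y z yaw]: shift in tool axes (60 mm units) and spin
a=[float(v) for v in sys.argv[1:]]
s=robot.observe(); p=np.array(s['tool_pos']); R=Rotation.from_euler('xyz',s['tool_rot'])
d=R.inv().apply(np.array(a[:3])-p); w=(np.radians(a[3])-s['tool_rot'][2]+np.pi)%(2*np.pi)-np.pi
print('t',s['time'],'pos',p.round(4),'yaw',np.degrees(s['tool_rot'][2]).round(2),'F',np.round(s['contact_force'],1))
print('shift',(d/.06).round(3),'spin',-w.round(3))
E
python3 go.py .446 .033 .13 181.8
```

```text
t 0.15 pos [0.1312 0.5081 0.2432] yaw 165.52 F [-0.2 -0.6  0.3]
shift [-7.061 -6.352  1.893] spin -0.284
```

Request:
step_arm(motion=[[[-7.06,-6.35,1.89],-0.284],[[-7.06,-6.35,1.89],-0.284],[[-7.06,-6.35,1.89],-0.284],[[-7.06,-6.35,1.89],-0.284],[[-7.06,-6.35,1.89],-0.284],[[-7.06,-6.35,1.89],-0.284],[[-7.06,-6.35,1.89],-0.284],[[-7.06,-6.35,1.89],-0.284],[[-7.06,-6.35,1.89],-0.284],[[-7.06,-6.35,1.89],-0.284]], hand=255)

```text
time: 1.4
tool_pos: [0.4474, 0.0307, 0.1295]
tool_rot: [-3.141, -0.0, -3.114]
contact_force: [0.4, 0.1, 0.0]
opening: 0.0009
grip_force: 0.0
```

```bash
python3 go.py .446 .033 .06 181.8
```

```text
t 1.4 pos [0.4474 0.0307 0.1295] yaw -178.41 F [0.4 0.1 0. ]
shift [0.022 0.04  1.159] spin -0.004
```

Request:
step_arm(motion=[[[0,0,0.8],0],[[0,0,1.16],0],[[0,0,1.16],0],[[0,0,1.16],0]])

```text
time: 1.9
tool_pos: [0.4467, 0.0336, 0.0614]
tool_rot: [-3.142, 0.001, -3.11]
contact_force: [-0.4, -0.2, 0.6]
opening: 0.0005
grip_force: 0.0
```

```bash
python3 go.py .446 .033 .052 181.8; python3 - <<'E'
from meas import *
c=cam('side'); cv2.imwrite('pics/s1.png',cv2.resize(c['pixels'][190:270,270:400,::-1],None,fx=6,fy=6,interpolation=cv2.INTER_CUBIC))
E
```

```text
t 1.9 pos [0.4467 0.0336 0.0614] yaw -178.2 F [-0.4 -0.2  0.6]
shift [ 0.012 -0.009  0.157] spin -0.0
```

View pics/s1.png

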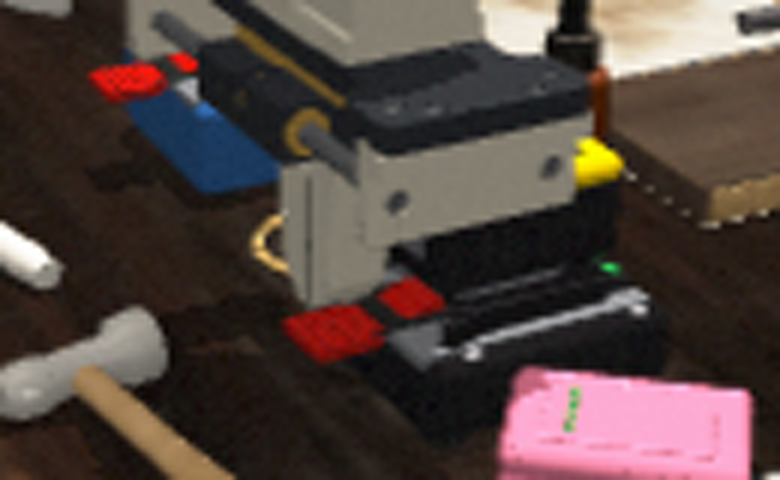

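The closed fingers stand over the charger's tab (crop (345,320)), clear of the pack. Press.

Request:
step_arm(motion=[[[0,0,0.1],0],[[0,0,0.15],0],[[0,0,0.18],0],[[0,0,0.2],0],[[0,0,0.22],0]])

```text
time: 2.58
tool_pos: [0.4463, 0.0335, 0.0475]
tool_rot: [3.141, 0.001, -3.11]
contact_force: [-0.0, 0.5, 1.2]
opening: 0.0004
grip_force: 0.8
```

Request:
step_arm(motion=[[[0,0,0.015],0],[[0,0,0.03],0],[[0,0,0.03],0]])

```text
time: 2.95
tool_pos: [0.4463, 0.0335, 0.046]
tool_rot: [3.142, 0.0, -3.11]
contact_force: [0.1, 0.7, 6.0]
opening: 0.0007
grip_force: 3.2
```

```bash
python3 - <<'E'
from meas import *
c=cam('side'); cv2.imwrite('pics/s2.png',cv2.resize(c['pixels'][190:270,270:400,::-1],None,fx=6,fy=6,interpolation=cv2.INTER_CUBIC))
print(robot.observe()['contact_force'],robot.observe()['tool_pos'])
E
```

```text
[-0.49246892  0.99076017  6.9850549 ] [0.44630973 0.03352361 0.04600251]
```

View pics/s2.png

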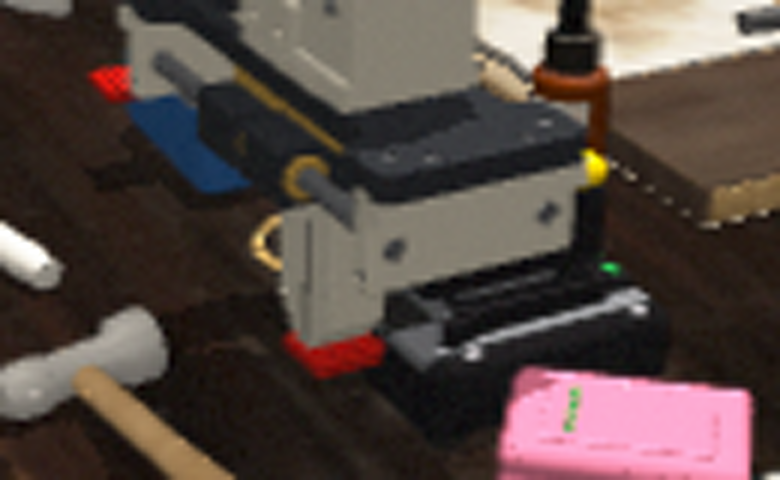

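The tab is pressed and the yellow corner has moved back (crop x 622→605). A little more to be sure, then rise.

Request:
step_arm(motion=[[[0,0,0.012],0],[[0,0,0.012],0]])

```text
time: 3.25
tool_pos: [0.4463, 0.0335, 0.0457]
tool_rot: [3.142, 0.001, -3.11]
contact_force: [-2.5, 0.9, 11.9]
opening: 0.0005
grip_force: 6.0
```

Request:
step_arm(motion=[[[0,0,-0.8],0],[[0,0,-1.6],0],[[0,0,-1.8],0],[[0,0,-1.8],0]], hand=60)

```text
time: 3.75
tool_pos: [0.4461, 0.0335, 0.153]
tool_rot: [-3.141, 0.001, -3.11]
contact_force: [0.8, -0.4, -0.1]
opening: 0.0357
grip_force: 0.0
```

```bash
python3 - <<'E'
from meas import *
c=cam('top'); save(c,'t2.png')
for nm,lo,hi,box,z in [('yellow',(22,150,120),(35,255,255),(330,170,400,240),.089),('chtab',(0,150,100),(8,255,255),(340,220,390,250),.035)]:
    for k in comps(c,lo,hi,box): print(nm,k.min(0),k.max(0),rect(c,k,z))
c=cam('side')
for k in comps(c,(22,150,120),(35,255,255),(300,180,400,260)): print(k.min(0),k.max(0))
print(proj(c,[.508,.035,.089]),proj(c,[.500,.035,.089]))
cv2.imwrite('pics/s3.png',cv2.resize(c['pixels'][190:270,270:400,::-1],None,fx=6,fy=6,interpolation=cv2.INTER_CUBIC))
E
```

```text
[329. 208.] [370. 226.]
[[351.15329204 214.13289548]] [[347.82178819 214.79971159]]
```

View pics/s3.png

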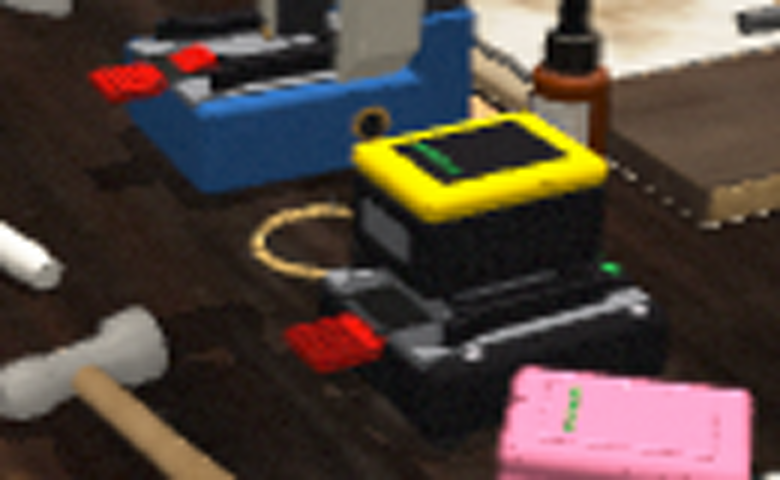

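The tab is back up and the pack stands about 8 mm back, its end now over the catch nose. Grip it.

```bash
python3 go.py .500 .0345 .07 181.8
```

```text
t 3.85 pos [0.4452 0.0336 0.1516] yaw -178.21 F [ 0.3  0.3 -0.9]
shift [-0.917 -0.014  1.358] spin -0.0
```

Request:
step_arm(motion=[[[-0.45,0,0],0],[[-0.91,-0.014,0],0],[[-0.91,-0.014,0.2],0],[[-0.91,-0.014,0.9],0],[[-0.91,-0.014,1.36],0],[[-0.91,-0.014,1.36],0],[[-0.91,-0.014,1.36],0]], hand=60, squeeze=15)

```text
time: 4.72
tool_pos: [0.5004, 0.0344, 0.0715]
tool_rot: [3.141, -0.001, -3.11]
contact_force: [-0.4, 0.1, 0.2]
opening: 0.0704
grip_force: 0.0
```

Request:
step_arm(motion=[[[0,0,0],0],[[0,0,0],0],[[0,0,0],0],[[0,0,0],0]], hand=255, squeeze=15)

```text
time: 5.22
tool_pos: [0.5012, 0.0342, 0.0723]
tool_rot: [-3.141, 0.002, -3.11]
contact_force: [-0.8, -1.9, 5.9]
opening: 0.0539
grip_force: 15.0
```

Request:
step_arm(motion=[[[0.05,0,0],0],[[0.15,0,0],0],[[0.3,0,0],0],[[0.45,0,0],0],[[0.6,0,0],0],[[0.75,0,0],0],[[0.9,0,0],0],[[1.05,0,0],0],[[1.2,0,0],0],[[1.2,0,0],0]], squeeze=40)

```text
time: 6.48
tool_pos: [0.4263, 0.0324, 0.0705]
tool_rot: [3.141, -0.005, -3.11]
contact_force: [-0.2, -0.9, -4.2]
opening: 0.054
grip_force: 40.0
```

Request:
step_arm(motion=[[[0,0,-0.3],0],[[0,0,-1.0],0],[[0,0,-1.6],0],[[0,0,-1.6],0],[[0,0,-1.6],0]])

```text
time: 7.1
tool_pos: [0.4276, 0.0322, 0.1659]
tool_rot: [3.141, -0.003, -3.11]
contact_force: [-0.3, 0.6, -4.3]
opening: 0.0541
grip_force: 40.0
```

```bash
python3 - <<'E'
from meas import *
s=robot.observe(); print(s['time'],s['tool_pos'],np.degrees(s['tool_rot']),s['contact_force'],s['torque'])
c=cam('side'); cv2.imwrite('pics/s4.png',cv2.resize(c['pixels'][100:280,220:410,::-1],None,fx=3.3,fy=3.3,interpolation=cv2.INTER_CUBIC))
c=cam('top'); save(c,'t4.png')
g=c['pixels'][140:250,225:300]
cv2.imwrite('pics/st4.png',cv2.resize(g[:,:,::-1],None,fx=5.4,fy=5.4,interpolation=cv2.INTER_CUBIC))
for nm,lo,hi,box,z in [('sttab',(0,150,100),(8,255,255),(235,218,285,250),.045),('yellow',(22,150,120),(35,255,255),(330,170,400,280),.16)]:
    for k in comps(c,lo,hi,box): print(nm,k.min(0),k.max(0),rect(c,k,z))
# blue side edges on the deck front part: rows 180-218
hsv=cv2.cvtColor(c['pixels'],cv2.COLOR_RGB2HSV); m=cv2.inRange(hsv,(100,120,60),(120,255,255))
for r in range(160,222,4):
    xs=np.where(m[r,228:292])[0]+228; print(r,xs.min() if len(xs) else None,xs.max() if len(xs) else None, onz(c,[[xs.min()-.5,r],[xs.max()+.5,r]],.046)[:,:2].round(4).tolist() if len(xs) else '')
E
```

```text
7.1 [0.42764273 0.03223093 0.16594769] [ 1.79971996e+02 -1.69220104e-01 -1.78212006e+02] [-0.2767263   0.6259523  -4.31903078] [-0.03238442  0.0709478   0.01216511]
sttab [250. 221.] [264. 235.] (array([456.7, 248. ]), array([27.8, 28.1]), 0.2)
160 236 282 [[0.5936, 0.2938], [0.594, 0.1989]]
164 235 283 [[0.5854, 0.2956], [0.5858, 0.1968]]
168 237 282 [[0.5772, 0.2914], [0.5777, 0.1987]]
172 237 283 [[0.5691, 0.2912], [0.5695, 0.1966]]
176 237 282 [[0.5609, 0.291], [0.5613, 0.1985]]
180 237 282 [[0.5528, 0.2908], [0.5532, 0.1984]]
184 237 281 [[0.5447, 0.2906], [0.5451, 0.2003]]
188 236 282 [[0.5366, 0.2924], [0.537, 0.1982]]
192 236 282 [[0.5285, 0.2922], [0.5289, 0.1981]]
196 236 282 [[0.5204, 0.292], [0.5208, 0.198]]
200 236 282 [[0.5124, 0.2919], [0.5128, 0.1979]]
204 236 281 [[0.5043, 0.2917], [0.5047, 0.1998]]
208 236 281 [[0.4963, 0.2915], [0.4967, 0.1997]]
212 235 281 [[0.4883, 0.2933], [0.4887, 0.1996]]
216 235 281 [[0.4803, 0.2931], [0.4807, 0.1995]]
220 237 281 [[0.4724, 0.2889], [0.4727, 0.1994]]
```

View pics/s4.png

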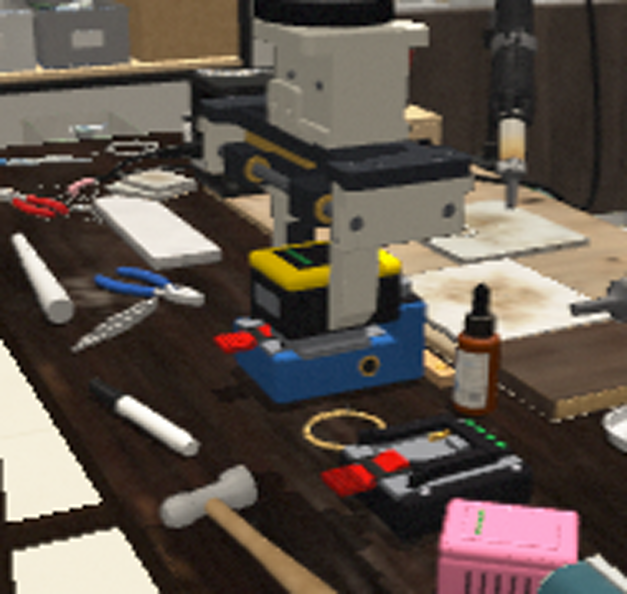

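View pics/st4.png

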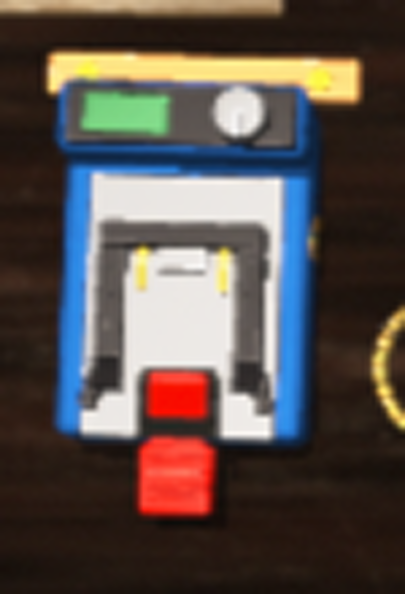

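The pack hangs level in the jaws, the charger's dock is empty and its catch up. In the station crop the rails' inner edges are at about x 120 and 232, slightly turned; I fit them for axis and yaw.

```bash
python3 - <<'E'
from meas import *
c=cam('top'); g=cv2.cvtColor(c['pixels'],cv2.COLOR_RGB2GRAY).astype(float)
L,Rr,LO,RO=[],[],[],[]
for r in range(187,203):
    row=g[r]; 
    def cross(lo,hi,t=None):
        s=row[lo:hi+1]; t=(s.min()+s.max())/2
        for i in range(len(s)-1):
            if (s[i]-t)*(s[i+1]-t)<=0 and s[i]!=s[i+1]: return lo+i+(t-s[i])/(s[i+1]-s[i])
    L.append((cross(246,250),r)); Rr.append((cross(265,269),r)); LO.append((cross(239,245),r)); RO.append((cross(271,277),r))
print(g[194,236:285].astype(int))
for n,e,z in(('Lin',L,.053),('Rin',Rr,.0555),('Lout',LO,.0555),('Rout',RO,.047)):
    e=np.array([q for q in e if q[0] is not None]); p=onz(c,e,z); a,b=np.polyfit(p[:,0]-.5,p[:,1],1); print(n,'slope deg',np.degrees(a).round(2),'y at x=.5',b.round(4),'res',np.std(p[:,1]-.0-np.polyval([a,b],p[:,0]-.5)).round(4))
for z,uv in((.045,[[257.5,221]]),(.049,[[257.5,213]])): print(onz(c,uv,z))
# tab + nose centre columns per row
hsv=cv2.cvtColor(c['pixels'],cv2.COLOR_RGB2HSV); m=cv2.inRange(hsv,(0,150,100),(8,255,255))
P=[]
for r in list(range(210,217))+list(range(222,235)):
    xs=np.where(m[r,235:285])[0]+235
    if len(xs): P.append(onz(c,[[(xs.min()+xs.max())/2,r]],.047)[0])
P=np.array(P); a,b=np.polyfit(P[:,0]-.5,P[:,1],1); print('tab line',np.degrees(a),b)
# charger same
E
```

```text
[ 60  97 118 121 134 211 167 103  88  78  85  97 210 230 230 229 231 232
 232 232 232 232 233 233 233 233 233 233 234 231 190 217 155 101  81  83
  85  88 214 229 166 133 126 121 105  72  41  24  22]
Lin slope deg -1.86 y at x=.5 0.2673 res 0.0005
Rin slope deg 0.96 y at x=.5 0.2258 res 0.0002
Lout slope deg 1.38 y at x=.5 0.2806 res 0.0002
Rout slope deg -1.88 y at x=.5 0.2162 res 0.0004
[[0.47057313 0.24724015 0.045     ]]
[[0.48625772 0.2469917  0.049     ]]
tab line -0.934745612804195 0.24706419721552897
```

```bash
python3 - <<'E'
from meas import *
c=cam('top'); px=c['pixels'].astype(float); g=px[:,:,0] # red channel: blue ~0, white high
print(g[178,232:288].astype(int)); print(g[210,232:288].astype(int))
def fit(e,z,n):
    p=onz(c,np.array(e),z); x,y=p[:,0]-.5,p[:,1]
    k=np.ones(len(x),bool)
    for _ in range(4):
        a,b=np.polyfit(x[k],y[k],1); r=abs(y-a*x-b); k=r<max(.0006,2*np.median(r))
    print(n,np.degrees(a).round(2),b.round(4),'med',np.median(r).round(4),k.sum(),len(k))
l,r=[],[]
for v in range(174,220):
    s=g[v,230:290]; ix=np.where(s>120)[0]
    if len(ix)<2: continue
    i,j=ix[0],ix[-1]
    l.append((230+i-1+(120-s[i-1])/(s[i]-s[i-1]),v)); r.append((230+j+(s[j]-120)/(s[j]-s[j+1]),v))
fit(l,.046,'white L'); fit(r,.046,'white R')
# body outer left edge (blue vs dark): blue channel
l=[]
for v in range(174,218):
    s=px[v,225:245,2]; i=np.where(s>90)[0][0]; l.append((225+i-1+(90-s[i-1])/(s[i]-s[i-1]),v))
fit(l,.046,'blue L')
E
```

```text
[ 33  34  35  35  35  35  42  47  51  99 223 233 232 232 232 233 233 233
 233 233 234 234 234 234 234 234 234 234 235 235 234 235 235 235 235 235
 235 235 235 236 235 236 236 236 233 141  61  50  46  37  20  19  25  38
  41  41]
[ 41  42  41  33  38  45  47  54  88  77  55  49  49  50  60 127 221 231
 155  85 143 247 250 253 254 254 254 254 253 253 243 145  71 118 216 172
  87  54  51  48  49  82 115 199 124  58  49  44  34  22  21  27  42  48
  48  46]
white L -1.4 0.2832 med 0.0002 40 46
white R -1.61 0.2106 med 0.0002 41 46
blue L -1.29 0.2921 med 0.0002 44 44
```

```bash
python3 go.py .4587 .2478 .097 178.55
```

```text
t 7.3 pos [0.428  0.0322 0.1661] yaw -178.22 F [ 0.   0.5 -3.8]
shift [-0.626  3.575  1.151] spin 0.056
```

Request:
step_arm(motion=[[[0,0.7,0],0],[[-0.3,1.5,0],0.056],[[-0.62,2.4,0],0.056],[[-0.62,3.2,0],0.056],[[-0.63,3.575,0],0.056],[[-0.63,3.575,0.3],0.056],[[-0.63,3.575,0.8],0.056],[[-0.63,3.575,1.15],0.056],[[-0.63,3.575,1.15],0.056],[[-0.63,3.575,1.15],0.056]])

```text
time: 8.55
tool_pos: [0.4603, 0.2478, 0.0987]
tool_rot: [3.141, 0.0, 3.117]
contact_force: [0.9, -0.1, -4.7]
opening: 0.0544
grip_force: 40.0
```

```bash
python3 go.py .4587 .2478 .083 178.55; python3 - <<'E'
from meas import *
c=cam('side'); p=proj(c,[.47,.248,.08])[0].astype(int); print(p)
cv2.imwrite('pics/s5.png',cv2.resize(c['pixels'][p[1]-35:p[1]+35,p[0]-40:p[0]+60,::-1],None,fx=7,fy=7,interpolation=cv2.INTER_CUBIC))
E
```

```text
t 8.55 pos [0.4603 0.2478 0.0987] yaw 178.57 F [ 0.9 -0.1 -4.7]
shift [ 0.026 -0.     0.262] spin 0.0
[295 188]
```

View pics/s5.png

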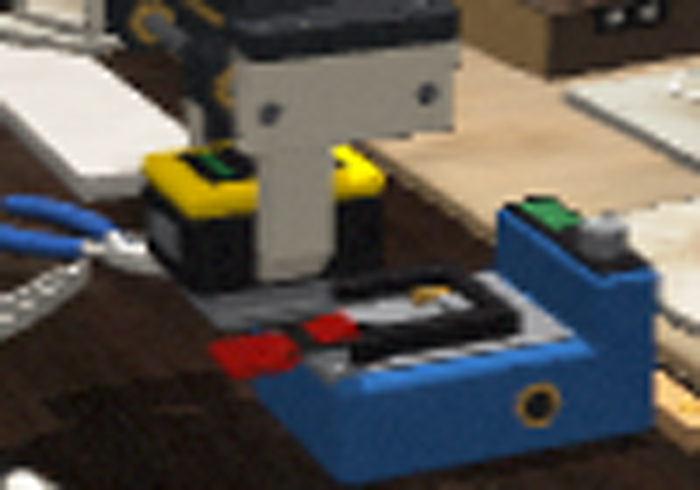

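The pack hovers in front of the station's rails, level and in line. Lower until the deck is felt.

Request:
step_arm(motion=[[[0.03,0,0.12],0],[[0.03,0,0.2],0],[[0.03,0,0.22],0],[[0.03,0,0.235],0],[[0.03,0,0.235],0]])

```text
time: 9.22
tool_pos: [0.4581, 0.2478, 0.0844]
tool_rot: [3.141, 0.0, 3.117]
contact_force: [0.2, 0.1, -4.9]
opening: 0.0536
grip_force: 40.0
```

Request:
step_arm(motion=[[[0,0,0.015],0],[[0,0,0.015],0]])

```text
time: 9.48
tool_pos: [0.458, 0.2478, 0.0834]
tool_rot: [3.142, -0.0, 3.117]
contact_force: [0.1, -0.2, -5.4]
opening: 0.0536
grip_force: 40.0
```

Request:
step_arm(motion=[[[0,0,0.015],0],[[0,0,0.015],0]])

```text
time: 9.72
tool_pos: [0.4581, 0.2478, 0.0825]
tool_rot: [3.141, 0.0, 3.117]
contact_force: [-0.2, 0.8, -4.1]
opening: 0.0537
grip_force: 40.0
```

Request:
step_arm(motion=[[[0,0,0.012],0],[[0,0,0.012],0]])

```text
time: 9.98
tool_pos: [0.4581, 0.2478, 0.0823]
tool_rot: [3.141, 0.0, 3.117]
contact_force: [-2.5, -1.2, 2.8]
opening: 0.0539
grip_force: 40.0
```

Request:
step_arm(motion=[[[0,0,0.012],0],[[0,0,0.012],0]])

```text
time: 10.22
tool_pos: [0.4587, 0.2478, 0.0822]
tool_rot: [3.141, 0.002, 3.117]
contact_force: [-2.4, -1.6, 7.6]
opening: 0.0539
grip_force: 40.0
```

Request:
step_arm(motion=[[[0,0,-0.012],0],[[-0.05,0,-0.012],0],[[-0.1,0,-0.012],0],[[-0.15,0,-0.012],0],[[-0.2,0,-0.012],0],[[-0.25,0,-0.012],0],[[-0.25,0,-0.012],0]])

```text
time: 11.1
tool_pos: [0.4714, 0.2476, 0.0823]
tool_rot: [-3.142, -0.003, 3.117]
contact_force: [-8.5, -1.2, 11.6]
opening: 0.0541
grip_force: 40.0
```

Request:
step_arm(motion=[[[-0.06,0,0],0],[[-0.12,0,0],0],[[-0.18,0,0],0],[[-0.24,0,0],0],[[-0.24,0,0],0]])

```text
time: 11.72
tool_pos: [0.4863, 0.2473, 0.0823]
tool_rot: [3.141, -0.002, 3.117]
contact_force: [-6.7, 0.4, 9.6]
opening: 0.0539
grip_force: 40.0
```

Request:
step_arm(motion=[[[-0.05,0,-0.01],0],[[-0.1,0,-0.01],0],[[-0.15,0,-0.01],0],[[-0.2,0,-0.01],0],[[-0.25,0,-0.01],0],[[-0.25,0,-0.01],0]], squeeze=45)

```text
time: 12.48
tool_pos: [0.5024, 0.2467, 0.0823]
tool_rot: [3.141, -0.0, 3.117]
contact_force: [-4.8, 0.0, 4.4]
opening: 0.0539
grip_force: 45.0
```

Request:
step_arm(motion=[[[-0.04,0,0],0],[[-0.08,0,0],0],[[-0.12,0,0],0],[[-0.12,0,0],0]])

```text
time: 12.98
tool_pos: [0.5095, 0.2465, 0.0823]
tool_rot: [3.141, -0.0, 3.117]
contact_force: [-3.8, 0.2, 3.9]
opening: 0.0539
grip_force: 45.0
```

Request:
step_arm(motion=[[[-0.04,0,0],0],[[-0.08,0,0],0],[[-0.12,0,0],0],[[-0.12,0,0],0]])

```text
time: 13.48
tool_pos: [0.5168, 0.2463, 0.0823]
tool_rot: [3.141, -0.0, 3.117]
contact_force: [-3.9, -0.5, 2.6]
opening: 0.0543
grip_force: 45.0
```

Request:
step_arm(motion=[[[-0.03,0,0],0],[[-0.06,0,0],0],[[-0.06,0,0],0]])

```text
time: 13.85
tool_pos: [0.5182, 0.2463, 0.0824]
tool_rot: [-3.141, -0.005, 3.117]
contact_force: [-11.1, 0.7, 9.5]
opening: 0.0539
grip_force: 45.0
```

Request:
step_arm(motion=[[[-0.03,0,0],0],[[-0.06,0,0],0],[[-0.06,0,0],0]])

```text
time: 14.22
tool_pos: [0.5203, 0.2462, 0.0825]
tool_rot: [-3.141, -0.008, 3.117]
contact_force: [-16.4, 0.5, 14.1]
opening: 0.0536
grip_force: 45.0
```

Request:
step_arm(motion=[[[0,0,-0.012],0],[[-0.02,0,-0.012],0],[[-0.02,0,-0.012],0]])

```text
time: 14.6
tool_pos: [0.5214, 0.2462, 0.0825]
tool_rot: [-3.14, -0.008, 3.117]
contact_force: [-14.5, 1.9, 10.4]
opening: 0.0534
grip_force: 45.0
```

```bash
cat > stn.py <<'E'
from meas import *
for n,box,z in(('top',(235,205,285,250),.045),('side',(240,170,320,225),.045)):
    c=cam(n)
    for k in comps(c,(0,150,80),(8,255,255),box,8): print(n,k.min(0),k.max(0),k.mean(0).round(1),rect(c,k,z))
s=robot.observe(); print(s['time'],s['tool_pos'].round(4),s['contact_force'].round(1),s['torque'].round(2))
c0=dict(c); print('side tab proj before/8mm',proj(c0,[[.4567,.248,.045],[.4647,.248,.045]]).round(1).tolist())
E
python3 stn.py
```

```text
side [286. 202.] [298. 207.] [292.5 204. ] (array([458.2, 234.5]), array([35.3, 27.9]), 89.2)
14.7 [0.5214 0.2462 0.0825] [-13.9   0.4   9.3] [0.27 2.74 0.08]
side tab proj before/8mm [[290.4, 202.1], [293.3, 201.6]]
```

```bash
python3 - <<'E'
from meas import *
for f in('side0.png',):
    c={'pixels':cv2.imread('pics/'+f)[:,:,::-1].copy()}
    for k in comps(c,(0,150,80),(8,255,255),(240,170,320,225),8): print(f,k.min(0),k.max(0),k.mean(0).round(1))
E
```

```text
side0.png [285. 201.] [297. 206.] [291.  202.9]
side0.png [298. 197.] [305. 201.] [301.7 199.3]
```

Request:
step_arm(motion=[[[-0.03,0,0],0],[[-0.06,0,0],0],[[-0.06,0,0],0]])

```text
time: 15.08
tool_pos: [0.5244, 0.2461, 0.0825]
tool_rot: [-3.14, -0.01, 3.117]
contact_force: [-17.4, -0.1, 11.5]
opening: 0.0539
grip_force: 45.0
```

Request:
step_arm(motion=[[[-0.03,0,0],0],[[-0.05,0,0],0],[[-0.05,0,0],0]])

```text
time: 15.45
tool_pos: [0.5263, 0.2461, 0.0825]
tool_rot: [-3.14, -0.012, 3.117]
contact_force: [-21.6, 0.1, 13.7]
opening: 0.0537
grip_force: 45.0
```

```bash
python3 stn.py
```

```text
top [253. 210.] [262. 214.] [257.1 212. ] (array([488.7, 247.6]), array([ 8., 18.]), 1.1)
side [287. 200.] [298. 206.] [292.5 202.7] (array([461.3, 240.1]), array([34.8, 30.2]), 84.0)
side [300. 197.] [307. 201.] [303.7 199.1] (array([495.5, 253.7]), array([25.3, 17. ]), 86.2)
15.55 [0.5262 0.2461 0.0825] [-20.9   0.7  14.4] [ 0.28  3.81 -0.02]
side tab proj before/8mm [[290.4, 202.1], [293.3, 201.6]]
```

The catch nose is visible again behind the pack in both views, level as at the start: clicked. Ease off, then open.

Request:
step_arm(motion=[[[0.03,0,-0.006],0],[[0.06,0,-0.012],0],[[0.06,0,-0.012],0]])

```text
time: 15.92
tool_pos: [0.5257, 0.246, 0.0825]
tool_rot: [-3.141, -0.006, 3.117]
contact_force: [-8.5, 1.3, 0.1]
opening: 0.0535
grip_force: 45.0
```

```bash
python3 stn.py
```

```text
top [253. 211.] [262. 214.] [257.5 212.5] (array([487.6, 247.6]), array([ 6. , 18.1]), 0.2)
side [287. 200.] [299. 206.] [292.5 202.7] (array([461.9, 241. ]), array([34.7, 30.4]), 89.1)
side [300. 197.] [307. 201.] [303.7 199.1] (array([495.5, 253.7]), array([25.3, 17. ]), 86.2)
16.025 [0.5257 0.246  0.0825] [-9.   1.3 -0.1] [ 0.41  1.67 -0.01]
side tab proj before/8mm [[290.4, 202.1], [293.3, 201.6]]
```

Request:
step_arm(motion=[[[0.02,0,0],0],[[0.04,0,0],0],[[0.04,0,0],0]])

```text
time: 16.4
tool_pos: [0.5242, 0.2461, 0.0824]
tool_rot: [-3.141, -0.004, 3.117]
contact_force: [-5.9, 1.0, -3.3]
opening: 0.0539
grip_force: 45.0
```

Request:
step_arm(motion=[[[0,0,0],0],[[0,0,0],0],[[0,0,0],0]], hand=60)

```text
time: 16.77
tool_pos: [0.5265, 0.246, 0.0841]
tool_rot: [3.141, 0.001, 3.117]
contact_force: [-0.0, 0.5, -0.4]
opening: 0.0701
grip_force: 0.0
```

Request:
step_arm(motion=[[[0,0,-0.3],0],[[0,0,-1],0],[[0,0,-1.8],0],[[0,0,-2],0],[[0.8,0,-2],0],[[1.6,0,-2],0],[[2,0,-2],0],[[2,0,-2],0]])

```text
time: 17.77
tool_pos: [0.4045, 0.249, 0.2036]
tool_rot: [-3.141, -0.001, 3.118]
contact_force: [-0.4, 0.2, 0.6]
opening: 0.0704
grip_force: 0.0
```

```bash
python3 stn.py; python3 - <<'E'
from meas import *
c=cam('top')
for k in comps(c,(22,150,120),(35,255,255),(235,165,290,240)): print('yellow',rect(c,k,.099))
a=c['pixels'][130:250,220:300,::-1]; c=cam('side'); b=c['pixels'][160:240,250:370,::-1]
f=lambda i,h:cv2.resize(i,(int(i.shape[1]*h/i.shape[0]),h),interpolation=cv2.INTER_CUBIC)
cv2.imwrite('pics/end.png',np.hstack([f(a,300),f(b,300)]))
E
```

```text
top [252. 218.] [264. 232.] [259.2 224.1] (array([462.6, 246.1]), array([28.1, 23.9]), 1.0)
top [253. 212.] [262. 214.] [257.7 213. ] (array([486.6, 247.5]), array([ 4., 18.]), 0.2)
side [286. 200.] [299. 206.] [292.3 202.8] (array([461.3, 240.5]), array([35.6, 31.2]), 84.4)
side [300. 197.] [307. 201.] [303.7 199.1] (array([495.5, 253.3]), array([26.2, 17. ]), 86.2)
17.875 [0.4066 0.2491 0.2038] [ 0.4  0.2 -0.3] [ 0.03 -0.04  0.01]
side tab proj before/8mm [[290.4, 202.1], [293.3, 201.6]]
yellow (array([523.4, 246.3]), array([54.2, 74.1]), 88.8)
```

View pics/end.png

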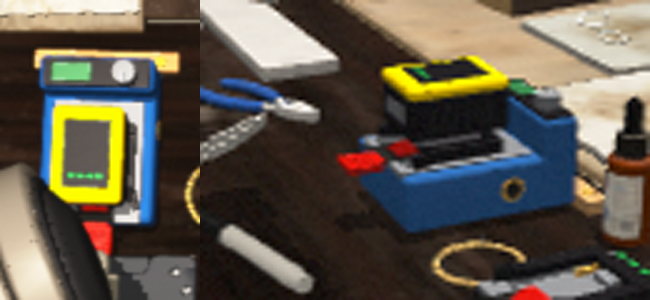

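The pack sits in the station with the red nose and tab up (side panel (400,148), (360,160)). I move the arm clear of the tab for one clean check.

Request:
step_arm(motion=[[[0,1,0],0],[[0,2,0],0],[[0,2.7,0],0],[[0,2.7,0],0],[[0,2.7,0],0]])

```text
time: 18.6
tool_pos: [0.4102, 0.4102, 0.2031]
tool_rot: [-3.14, -0.001, 3.117]
contact_force: [-0.6, -0.6, -0.7]
opening: 0.0703
grip_force: 0.0
```

```bash
python3 stn.py; python3 - <<'E'
from meas import *
c=cam('top')
for k in comps(c,(22,150,120),(35,255,255),(235,165,290,240)): print('yellow',rect(c,k,.099),k.min(0),k.max(0))
E
```

```text
top [250. 218.] [264. 233.] [257.1 225.4] (array([461.6, 248.1]), array([30.1, 27.9]), 1.0)
top [253. 212.] [262. 214.] [257.7 213. ] (array([486.6, 247.5]), array([ 4., 18.]), 0.2)
side [286. 200.] [299. 206.] [292.1 202.9] (array([461.3, 240.5]), array([35.6, 31.2]), 84.4)
side [300. 197.] [307. 201.] [303.7 199.1] (array([495.5, 253.3]), array([26.2, 17. ]), 86.2)
18.7 [0.4103 0.4098 0.2037] [-0.5 -0.1 -0.9] [0.02 0.01 0.03]
side tab proj before/8mm [[290.4, 202.1], [293.3, 201.6]]
yellow (array([523.5, 246.3]), array([54.2, 74.1]), 88.4) [240. 172.] [269. 211.]
```

```bash
python3 -c "
from cell import robot
print(robot.hand_in())"
```

```text
the job is handed in; nothing more can be done
None
```

The pack was taken off the charger and pushed onto the soldering station. By the cameras, the station's catch is up behind it and it sits within about 1 mm of its caught place. I handed the job in at about 19 s and the interface returned no verdict.

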